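# Pack a sample tube into its flip-cap canister and shut the stand up

## Task

Flip open the cap of the tall canister, take the sample tube out of the tube rack and put it inside the tall canister, then press that cap shut. Also press shut the caps of both short canisters, so that all three caps are fully down when you finish, and leave the cup, the carton and the dropper bottle where they stand.

Things in the scene. Friction and masses are not known exactly. Their poses are not given: they have to be found in the camera images.
- stand: fixed aluminium stand, 78 (x) x 212 (y) x 12 mm, on which three canisters stand in a row along its y axis, 66 mm apart, in any order; origin under its centre. Its -x side is the front, where the thumb tabs of the shut caps point
- can_tall: the tall canister, fixed: upright white plastic cylinder 46 mm in outer diameter, 100 mm high, open bore 36 mm wide, inner floor 12 mm above its foot (88 mm deep). Origin at the centre of its foot, 12 mm above the worktop; z up, x towards the cap's hinge
- can_a: a short canister, fixed: as the tall one but 72 mm high. Origin at the centre of its foot, 12 mm above the worktop
- can_b: the other short canister, fixed, 72 mm high, the same as can_a
- cap_tall (a joint): angle of the tall canister's cap in rad: 0 is shut, flat on the rim; grows as it opens upward and back, up to 2.3. The cap is a grey disc 50 mm across and 8 mm thick with a straight thumb tab, 22 mm wide, 8 mm thick, that stands 27 mm out from the disc's front (its end is 80 mm from the hinge). The hinge is stiff (0.08 N m): the cap stays at whatever angle it is left. It starts shut
- cap_a (a joint): the same for can_a's cap, of the same size; starts wide open, leaning back
- cap_b (a joint): the same for can_b's cap, of the same size; starts ajar
- cap_tall_tab (a point): middle of the tall canister's thumb tab, at half its thickness, 67 mm from the hinge; turns with the cap
- cap_a_tab (a point): the same point on can_a's cap
- cap_b_tab (a point): the same point on can_b's cap
- cap_tall_hinge (a point): middle of the hinge axis of the tall canister's cap, at the height of the rim, 28 mm behind the canister's axis; the axis is horizontal, along the canister's y; when shut, the cap's underside lies level with it
- cap_a_hinge (a point): the same for can_a
- cap_b_hinge (a point): the same for can_b
- tube: the sample tube, loose, 30 g or so: 82 mm long over all, 13 mm across, with a stopper 16 mm across as its top 16 mm. It stands upright in the tube rack with its top about 28 mm above the rack. Origin at the centre of its foot, z towards the stopper
- tube_mid (a point): middle of the sample tube, 41 mm above its foot
- tube_stand: fixed blue tube rack, 62 (x) x 166 (y) x 58 mm, two rows of six holes; origin under its centre
- cup: bystander: white specimen cup with lid, 61 mm across, 68 mm high, origin under its centre
- carton: bystander: carton of swabs, 57 x 111 x 62 mm, origin under its centre
- dropper: bystander: dropper bottle, 30 mm across, 80 mm high, origin under its centre

How it is judged:
By the outcome, as a careful person would: the job done as asked, in the order asked, and still so for the second after the job is handed in, with the robot touching nothing.
It also fails if it takes over 64 s, if anything falls off the work surface, if the arm or the gripper's body presses on something with over 40 N, if the wrist force passes 120 N, or if a joint passes its speed limit or range.

## Robot

A 6-joint arm with a two-finger parallel gripper is mounted at the origin on a cart in front of the work surface, level with it; the furniture and walls round the work are solid. World frame = base frame: x ahead of the robot, y to its left, z up, the work surface at z = 0. Lengths are in mm, angles in rad, forces in N, time in s.
With the tool pointing down it reaches from about 400 to 925 mm from the base axis. Payload 12.5 kg.
Tool frame: the origin (TCP) lies between the finger pads; the fingertips stand 11 mm ahead of it and the grasp point (between the pads) lies 8 mm behind it (env.tip_extent is the distance from the TCP to the fingertips, in mm); x points along the fingers, z is the direction in which the jaws open and shut, and the axes are right-handed (so a half turn about x gives the same grasp; the last joint's range is limited). The gripper opens to 95 mm and grips with 3 to 60 N. Pads are 20 mm wide; open, the fingers measure 119 mm over their backs; the gripper's body (75 mm by 180 mm) begins 59 mm behind the grasp point.
Start: joints at [-1.444, 0.491, 1.559, -0, 1.092, -0.106], TCP at [144.211, -608.152, 225.661] pointing down, gripper open.
Joint ranges: [-3.1, 3.1], [-0.84, 2.19], [0.05, 2.79], [-1.13, 4.28], [0.06, 2.93], [-2.69, 2.69]. Speed limits (rad/s): [2.22, 2.22, 2.79, 3.14, 3.14, 3.14].

## Interface

Orientations are given as [roll, pitch, yaw] about the fixed x, y, z axes, in that order (R = Rz(yaw) Ry(pitch) Rx(roll)).
In Python, from cell import status, imaging, env gives the robot as it stands. The module is installed in compiled form; this text tells all that it offers.
- The arm moves only by the tool apply_moves, never from a script. Its argument "increments" is a list of rows, each a list of 5 numbers: the closure, from 0 (fully open) to 1 (shut), then the shift along the tool's x, y, z in mm, then the turn about the tool's x in degrees. A call has 1 to 10 rows; each row shifts and turns the commanded pose from where the row before left it, along the tool's axes as they then stand; what a row does not reach is not made up. A row lasts 1/10 s, in which the tool goes at most 50 mm and 8.59 degrees, less where a joint would pass 70% of its speed; a pose out of reach is approached as far as the arm can. A call with a gripper value outside its range is refused whole. The fingers move at their own pace and stop on an object; the grip force is fixed at half the most. Time passes only in rows, so rows that do not move let the fingers close. It gives the time, the measured TCP pose, the force and the opening at its end, in the units of the state.
- status.state(): the state, without advancing time (a new reading comes with each control period).
- imaging.read_camera(name): name is "scene" or "side" or "wrist"; returns a dict with "pixels" (384x512x3 uint8, red, green, blue), "fovy" (degrees; the focal length in pixels is half the picture's height over the tangent of half this angle, whatever the lens; pixels are square), "cx", "cy" (the principal point, pixels), "distortion" ([k1, k2, p1, p2, k3] as OpenCV has them; the pictures are not rectified), "R" (3x3) and "t" (3): a world point X has camera coordinates R X + t. Camera axes: x right, y down, z forward; pixel columns grow to the right and rows downward; lengths in mm; the calibration is good to about 2 mm. A picture is of the moment at which its call begins. There is no depth.
- env.job_done(): hands the job in, once; it reports no verdict.
The state is a dict: "t": time; "joints": joint angles; "qvel": joint speeds; "tau": joint torques, N m; "eef_pos": TCP position; "tcp_rot": TCP orientation; "ft_force": force on the tool from outside, world axes, zero at the start; "moment": the same for the moment, N m; "opening": opening from 0.0 (shut) to 1.0 (fully open).
Only numpy, scipy, OpenCV 4.12 (cv2) and the standard library are available. Lean on these libraries where they do the work, as an engineer would, in place of code of your own. Each camera call takes 0.05 s, during which the arm holds its last target. There are 200 camera calls.

## Working session

There is one attempt and no reset: what is moved stays moved. The work goes in short steps, Python scripts to look and compute and a tool call to move; the robot and the scene stay as the last step left them, time stands still between calls to the robot, and variables do not carry over. Pictures are saved under pics/ and viewed, about 8 in all and at most 12, crops included, and the job is handed in when it is done.

Besides the shell and the picture viewer there is one more tool, called after "Emit:" as name(argument=value, ...), one argument or row to a line, values as JSON. apply_moves: Moves the arm, as the interface text tells. Its arguments: {"type":"object","properties":{"increments":{"type":"array"}},"required":["increments"]}

```bash
mkdir -p pics
cat > h.py <<'E'
import numpy as np, cv2
from cell import status, imaging, env
from scipy.optimize import least_squares
def cam(n):
    c=imaging.read_camera(n); f=192/np.tan(np.radians(c['fovy'])/2)
    c['K']=np.array([[f,0,c['cx']],[0,f,c['cy']],[0,0,1.]]); c['R']=np.array(c['R']);c['t']=np.array(c['t']);c['d']=np.array(c['distortion'],float)
    return c
def save(c,name,crop=None,s=1):
    p=c['pixels'][:,:,::-1]
    if crop: p=p[crop[1]:crop[3],crop[0]:crop[2]]
    cv2.imwrite('pics/'+name,cv2.resize(p,None,fx=s,fy=s,interpolation=cv2.INTER_CUBIC))
def ray(c,uv):
    q=cv2.undistortPoints(np.array([[uv]],float),c['K'],c['d'])[0,0]
    o=-c['R'].T@c['t']; d=c['R'].T@np.array([q[0],q[1],1]); return o,d/np.linalg.norm(d)
def atz(c,uv,z):
    o,d=ray(c,uv); return o+d*(z-o[2])/d[2]
def proj(c,P):
    return cv2.projectPoints(np.array(P,float).reshape(-1,1,3),cv2.Rodrigues(c['R'])[0],c['t'],c['K'],c['d'])[0][:,0]
def tri(*obs):
    A=np.zeros((3,3));b=np.zeros(3)
    for c,uv in obs:
        o,d=ray(c,uv);M=np.eye(3)-np.outer(d,d);A+=M;b+=M@o
    X=np.linalg.solve(A,b)
    return X,[np.linalg.norm((np.eye(3)-np.outer(ray(c,uv)[1],ray(c,uv)[1]))@(X-ray(c,uv)[0])) for c,uv in obs]
E
python3 - <<'E'
from h import *
import pickle
np.set_printoptions(precision=3,suppress=True)
for n in ['scene','side','wrist']:
    c=cam(n); pickle.dump(c,open(n+'0.pkl','wb')); print(n,c['fovy'],-c['R'].T@c['t'],c['R'][2],c['d'])
    save(c,n+'0.png',s=1.5)
print(status.state())
E
```

```text
scene 44.83377271100676 [132.047 801.521 514.936] [ 0.474 -0.774 -0.42 ] [-0.128  0.     0.     0.     0.   ]
side 52.23436445027016 [473.759 834.14  510.146] [ 0.167 -0.875 -0.455] [-0.125  0.     0.     0.     0.   ]
wrist 70.03866347618595 [ 211.796 -592.081  383.879] [-0.239 -0.055 -0.969] [-0.066  0.     0.     0.     0.   ]
{'t': 0.15, 'joints': array([-1.444,  0.491,  1.559, -0.   ,  1.092, -0.106]), 'qvel': array([-0.   , -0.002, -0.002, -0.001, -0.001, -0.   ]), 'tau': array([  0.001, -61.289, -25.828,   0.069,   0.047,  -0.   ]), 'eef_pos': array([ 144.178, -607.983,  225.203]), 'tcp_rot': array([3.037, 1.57 , 1.699]), 'ft_force': array([ 0.167, -0.655,  0.543]), 'moment': array([ 0.01 , -0.009, -0.047]), 'opening': 1.0018096716004317}
```

View pics/scene0.png

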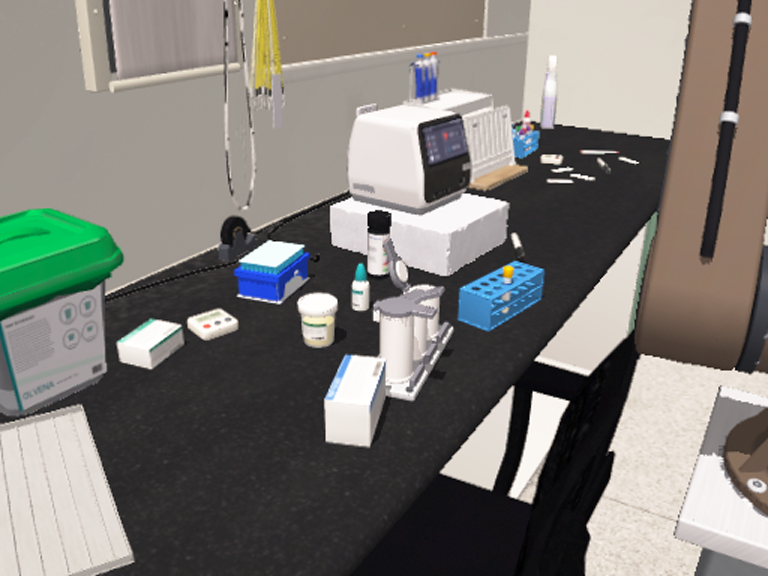

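View pics/side0.png

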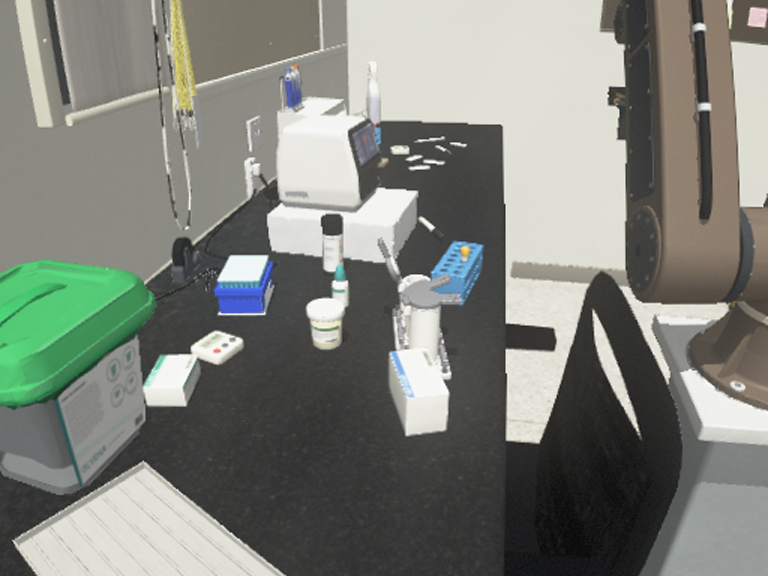

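Scene picture: the tall canister is nearest the camera (cap ~(400,308) at 1.5x), the ajar and wide-open short ones are behind it, the tube is at (508,270), and the carton is near the tall one. Next, enlarged crops.

Run:
```python
from h import *
import pickle
c=pickle.load(open('scene0.pkl','rb')); save(c,'s1.png',(230,150,370,270),5)
c=pickle.load(open('side0.pkl','rb')); save(c,'d1.png',(240,150,335,270),5)
```

```text
(no output)
```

View pics/s1.png

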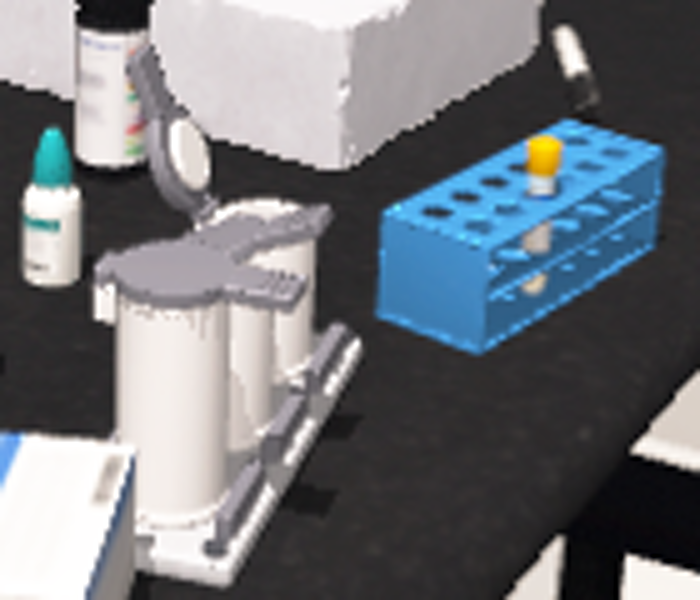

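View pics/d1.png

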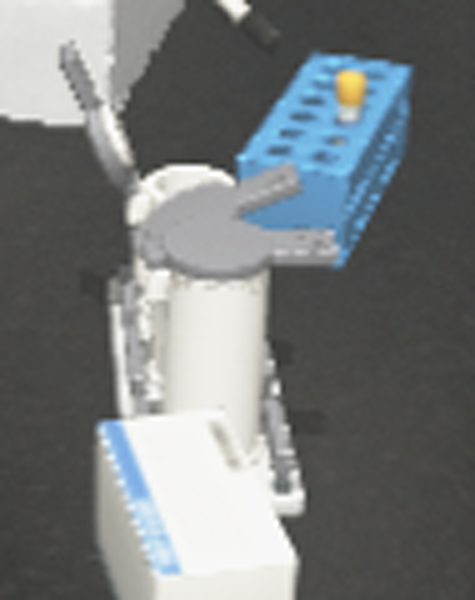

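```bash
cat > fit.py <<'E'
from h import *
import pickle
np.set_printoptions(precision=1,suppress=True)
S=pickle.load(open('scene0.pkl','rb'));D=pickle.load(open('side0.pkl','rb'))
s=lambda u,v:(230+u/5,150+v/5)
d=lambda u,v:(240+u/5,150+v/5)
for n,a,b in [('tall tab end',s(300,292),d(336,245)),('ajar tab end',s(328,215),d(296,180)),('open tab end',s(143,52),d(68,48)),('stand corner',s(232,572),d(303,492)),('stopper top',s(544,142),d(351,75))]:
    print(n,*tri((S,a),(D,b)))
print('stand fr near/far',atz(S,s(232,572),12),atz(S,s(360,345),12),atz(D,d(303,492),12))
print('rack',[atz(S,s(*p),58) for p in [(380,213),(488,277),(665,148),(568,122)]])
print('rack side',[atz(D,d(*p),58) for p in [(238,158),(345,185),(412,65),(312,53)]])
print('tube top z86',atz(S,s(544,140),86),atz(D,d(351,73),86))
print('carton',[atz(S,s(*p),62) for p in [(135,450)]],[atz(D,d(*p),62) for p in [(98,425),(240,412),(298,562),(160,578)]])
E
python3 fit.py
```

```text
tall tab end [497.8  70.3 115.3] [np.float64(0.37381009208389), np.float64(0.3738100920838234)]
ajar tab end [520.6   2.6 114.9] [np.float64(1.5553863376673578), np.float64(1.5553863376673944)]
open tab end [637.2 -40.7 153. ] [np.float64(1.0855029072274915), np.float64(1.0855029072275848)]
stand corner [503.4 106.8   6.6] [np.float64(2.602107178744509), np.float64(2.6021071787445136)]
stopper top [ 504.3 -201.8   83.2] [np.float64(0.7705029629826226), np.float64(0.7705029629827298)]
stand fr near/far [497.8 118.4  12. ] [541.9 -83.1  12. ] [503.4 110.   12. ]
rack [array([ 557.6, -130.8,   58. ]), array([485.1, -93.7,  58. ]), array([ 469.2, -285.6,   58. ]), array([ 525.2, -291.4,   58. ])]
rack side [array([ 560.6, -135.2,   58. ]), array([ 500.9, -111.7,   58. ]), array([ 470.3, -288. ,   58. ]), array([ 531.9, -296.2,   58. ])]
tube top z86 [ 502.2 -195.8   86. ] [ 504.3 -200.    86. ]
carton [array([535.3, 131.3,  62. ])] [array([589.4, 148.6,  62. ]), array([531.6, 127.9,  62. ]), array([498.6, 229.4,  62. ]), array([548.7, 248.4,  62. ])]
```

```bash
cat >> h.py <<'E'
from scipy.spatial.transform import Rotation as Ro
def pose():
    s=status.state(); return np.array(s['eef_pos']),Ro.from_euler('xyz',s['tcp_rot']).as_matrix()
def togo(target,yawdir=None):
    """tool-axis shift to world target; turn to bring tool z along +-yawdir"""
    p,R=pose(); d=R.T@(np.array(target,float)-p); a=None
    if yawdir is not None:
        v=R.T@np.array([yawdir[0],yawdir[1],0]); a=np.degrees(np.arctan2(-v[1],v[2])); a=(a+90)%180-90
    return d,a
E
python3 - <<'E'
from h import *
import pickle
np.set_printoptions(precision=3,suppress=True)
p,R=pose();c=pickle.load(open('wrist0.pkl','rb'))
print(R); print('cam off tool',R.T@(-c['R'].T@c['t']-p), 'cam axes in tool',R.T@c['R'].T)
print(togo([480,-120,300],(-.21,.977)))
E
```

```text
[[-0.     0.973  0.231]
 [ 0.001  0.231 -0.973]
 [-1.     0.    -0.001]]
cam off tool [-158.67    69.476   -0.003] cam axes in tool [[ 0.    -0.246  0.969]
 [-0.001 -0.969 -0.246]
 [ 1.    -0.001 -0.001]]
(array([ -74.442,  439.333, -397.42 ]), np.float64(1.2054842450878027))
```

Emit:
apply_moves(
  increments=[
    [0.53,-5,35,-32,0],
    [0.53,-5,35,-32,0],
    [0.53,-5,35,-32,0],
    [0.53,-5,35,-32,0],
    [0.53,-5,35,-32,0],
    [0.53,-5,35,-32,0],
    [0.53,-5,35,-32,0],
    [0.53,-5,35,-32,0],
    [0.53,-5,35,-32,0],
    [0.53,0,35,-32,0],
  ],
)

```text
t: 1.15
eef_pos: [411.8, -214.4, 271.3]
tcp_rot: [0.661, 1.57, -0.677]
ft_force: [1.2, -1.0, -0.1]
opening: 0.472
```

Emit:
apply_moves(
  increments=[
    [0.53,0,35,-32,0],
    [0.53,0,35,-32,0],
    [0.53,0,35,-32,0],
    [0.53,0,35,-32,0],
    [0.53,0,0,0,0],
  ],
)

```text
t: 1.65
eef_pos: [519.5, -55.2, 270.2]
tcp_rot: [2.628, 1.57, 1.294]
ft_force: [-0.6, -0.5, 0.3]
opening: 0.472
```

Run:
```python
from h import *
import pickle
np.set_printoptions(precision=3,suppress=True)
c=cam('wrist');pickle.dump(c,open('wrist1.pkl','wb'));save(c,'w1.png',s=1.55);print(pose(),status.state()['qvel'])
```

```text
(array([518.357, -57.069, 270.129]), array([[-0.001,  0.972,  0.235],
       [ 0.   ,  0.235, -0.972],
       [-1.   , -0.001, -0.   ]])) [-0.06  -0.021  0.03  -0.009 -0.    -0.028]
```

View pics/w1.png

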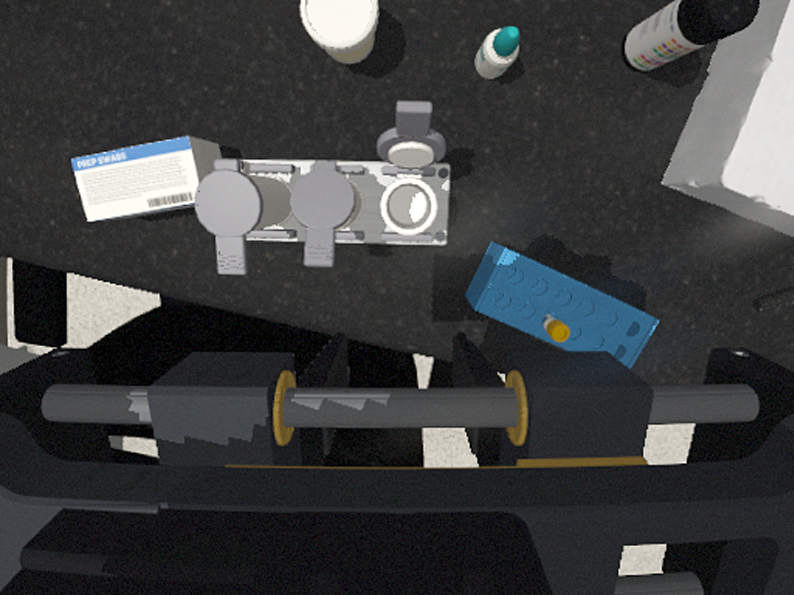

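```bash
cat > fit2.py <<'E'
from fit import *
W=pickle.load(open('wrist1.pkl','rb'))
w=lambda u,v:((u+.5)/1.55-.5,(v+.5)/1.55-.5)
print('-----')
print('tall cap centre',atz(W,w(228,203),120),'tab end',atz(W,w(232,273),120), tri((W,w(232,274)),(S,s(300,292)),(D,d(336,245))))
print('b tab end',tri((W,w(319,265)),(S,s(328,215)),(D,d(296,180))))
print('a tab end',tri((W,w(414,103)),(S,s(143,52)),(D,d(68,48))))
print('a rim',atz(W,w(407,207),84))
print('stand',atz(W,w(447,244),12),atz(W,w(450,163),12))
print('stopper top',atz(W,w(560,331),86),tri((W,w(560,331)),(S,s(544,142)),(D,d(351,75))))
print(proj(W,[[548.6,81.2,120],[576.3,-47.8,84],[562.5,16.7,92]])*1.55)
E
python3 fit2.py | sed -n '/-----/,$p'
```

```text
-----
tall cap centre [551.8  79.9 120. ] tab end [501.6  69.6 120. ] (array([498.3,  70.7, 115.4]), [np.float64(1.2300136807769841), np.float64(0.6979104702024479), np.float64(0.7618811902883176)])
b tab end (array([520.4,   6.7, 116.7]), [np.float64(1.7144282969369176), np.float64(2.4046714313892794), np.float64(1.3297813975360906)])
a tab end (array([637.3, -35.9, 155. ]), [np.float64(3.4886714567609385), np.float64(2.8392186113451943), np.float64(1.3356820602219743)])
a rim [577.5 -46.9  84. ]
stand [550.1 -95.2  12. ] [624.8 -78.3  12. ]
stopper top [ 507.9 -199.1   86. ] (array([ 505.2, -201.5,   82.8]), [np.float64(2.0477573267476377), np.float64(1.0045621961631428), np.float64(1.5218398996805378)])
[[225.4 206.7]
 [407.4 208.5]
 [323.  206.8]]
```

Run:
```python
from h import *
np.set_printoptions(precision=1,suppress=True)
print(togo([507,71.3,165],(-.207,.978)))
```

```text
(array([ 105.2,   19.1, -127.4]), np.float64(1.616682471665456))
```

Emit:
apply_moves(
  increments=[
    [0.53,25,5,-32,1.6],
    [0.53,25,5,-32,0],
    [0.53,25,5,-32,0],
    [0.53,25,4,-32,0],
    [0.53,5,0,0,0],
    [0.53,0,0,0,0],
  ],
)

```text
t: 2.3
eef_pos: [508.8, 69.4, 165.0]
tcp_rot: [-1.601, 1.569, -2.967]
ft_force: [0.5, -0.8, 0.8]
opening: 0.473
```

Run:
```python
from h import *
import pickle
np.set_printoptions(precision=1,suppress=True)
print(pose(),togo([507,71.3,121],(-.207,.978)))
c=cam('wrist');pickle.dump(c,open('wrist2.pkl','wb'));save(c,'w2.png',s=1.55)
```

```text
(array([508.8,  69.4, 165. ]), array([[-0. ,  1. ,  0.2],
       [-0. ,  0.2, -1. ],
       [-1. , -0. , -0. ]])) (array([44. , -1.3, -2.3]), np.float64(-0.1870523512326372))
```

View pics/w2.png

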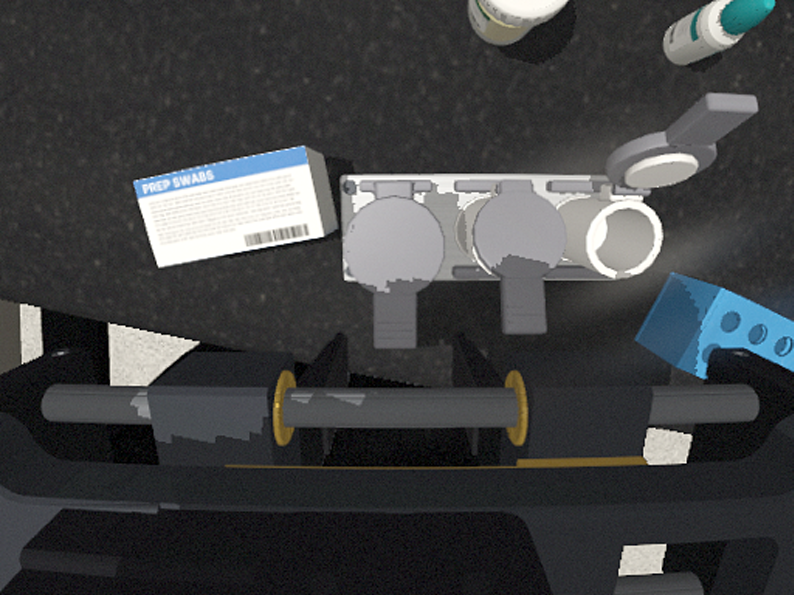

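```bash
cat > q.py <<'E'
from h import *
import pickle
np.set_printoptions(precision=1,suppress=True)
W=pickle.load(open('wrist2.pkl','rb'))
w=lambda u,v:((u+.5)/1.55-.5,(v+.5)/1.55-.5)
T=atz(W,w(394,244),120);E=atz(W,w(395,348),120);A=atz(W,w(624,239),84);print(T,E,A,(A-T)/np.linalg.norm((A-T)[:2]),np.linalg.norm((A-T)[:2]))
for r in (72,): print(togo([*(E+(T-E)*8/np.linalg.norm(T-E))[:2],121]))
E
python3 q.py
```

```text
[552.6  81.4 120. ] [500.8  70.4 120. ] [578.4 -47.2  84. ] [ 0.2 -1.  -0.3] 131.23865527109442
(array([44.8, -0.1, -3.2]), None)
```

Emit:
apply_moves(
  increments=[
    [0.53,22,-1,-2.5,0],
    [0.53,22,0,0,0],
    [0.53,0,0,0,0],
    [1,0,0,0,0],
    [1,0,0,0,0],
    [1,0,0,0,0],
    [1,0,0,0,0],
  ],
)

```text
t: 3.05
eef_pos: [508.2, 72.1, 122.4]
tcp_rot: [1.28, 1.569, -0.086]
ft_force: [-0.5, -0.4, 1.8]
opening: 0.227
```

Run:
```python
from h import *
np.set_printoptions(precision=1,suppress=True)
print(pose()[0],status.state()['ft_force'],status.state()['opening']*95)
r=72;f=lambda t:np.array([-r*np.cos(t)+4*np.sin(t),r*np.sin(t)+4*np.cos(t)])
t=np.linspace(0,2.1,22);P=np.array([f(a) for a in t]);D=np.diff(P,axis=0)
print(np.c_[-D[:,1],D[:,0]],P[-1])
```

```text
[508.2  72.1 122.4] [-0.5 -0.4  1.8] 21.592611260869262
[[-7.2  0.8]
 [-7.1  1.5]
 [-6.9  2.2]
 [-6.6  2.8]
 [-6.3  3.5]
 [-5.9  4.1]
 [-5.5  4.7]
 [-5.   5.2]
 [-4.4  5.7]
 [-3.9  6.1]
 [-3.2  6.4]
 [-2.6  6.7]
 [-1.9  7. ]
 [-1.2  7.1]
 [-0.5  7.2]
 [ 0.3  7.2]
 [ 1.   7.1]
 [ 1.7  7. ]
 [ 2.4  6.8]
 [ 3.   6.5]
 [ 3.7  6.2]] [39.8 60.1]
```

Emit:
apply_moves(
  increments=[
    [1,-7.2,0.8,0,0],
    [1,-7.1,1.5,0,0],
    [1,-6.9,2.2,0,0],
    [1,-6.6,2.8,0,0],
    [1,-6.3,3.5,0,0],
    [1,-5.9,4.1,0,0],
    [1,-5.5,4.7,0,0],
    [1,-5,5.2,0,0],
    [1,-4.4,5.7,0,0],
    [1,-3.9,6.1,0,0],
  ],
)

```text
t: 4.05
eef_pos: [543.9, 79.7, 180.8]
tcp_rot: [-1.55, 1.57, -2.916]
ft_force: [-3.1, -2.4, -2.8]
opening: 0.228
```

Emit:
apply_moves(
  increments=[
    [1,-3.2,6.4,0,0],
    [1,-2.6,6.7,0,0],
    [1,-1.9,7,0,0],
    [1,-1.2,7.1,0,0],
    [1,-0.5,7.2,0,0],
    [1,0.3,7.2,0,0],
    [1,1,7.1,0,0],
    [1,1.7,7,0,0],
    [1,2.4,6.8,0,0],
    [1,3,6.5,0,0],
  ],
)

```text
t: 5.05
eef_pos: [613.6, 94.3, 183.0]
tcp_rot: [1.53, 1.565, 0.164]
ft_force: [1.4, 1.5, 11.1]
opening: 0.211
```

Emit:
apply_moves(
  increments=[
    [1,3.7,6.2,0,0],
    [1,0,0,0,0],
    [0.53,0,0,0,0],
    [0.53,0,0,0,0],
    [0.53,-20,0,0,0],
    [0.53,-30,-5,0,0],
    [0.53,-30,-25,0,0],
    [0.53,0,-40,0,0],
    [0.53,0,0,0,0],
  ],
)

```text
t: 5.95
eef_pos: [545.6, 80.4, 258.5]
tcp_rot: [-1.818, 1.571, 3.099]
ft_force: [0.1, -0.2, -0.2]
opening: 0.472
```

Run:
```python
from h import *
import pickle
np.set_printoptions(precision=1,suppress=True)
print(pose()[0],status.state()['ft_force'])
c=cam('scene');d=cam('side');
for x,n in((c,'scene3'),(d,'side3')):pickle.dump(x,open(n+'.pkl','wb'))
a=cv2.resize(c['pixels'][120:270,230:350],None,fx=3.3,fy=3.3,interpolation=2);b=cv2.resize(d['pixels'][120:270,230:350],None,fx=3.3,fy=3.3,interpolation=2)
cv2.imwrite('pics/o3.png',np.hstack([a,b])[:,:,::-1])
for z,y in ((200,-200),(79,-200)): print(togo([506,-200.5,z],(-.207,.978)))
```

```text
[545.6  80.4 258.5] [ 0.1 -0.2 -0.2]
(array([ 58.1, -99.1, 266.6]), np.float64(-0.22986773835191343))
(array([179.1, -99.3, 266.6]), np.float64(-0.22986773835191343))
```

View pics/o3.png

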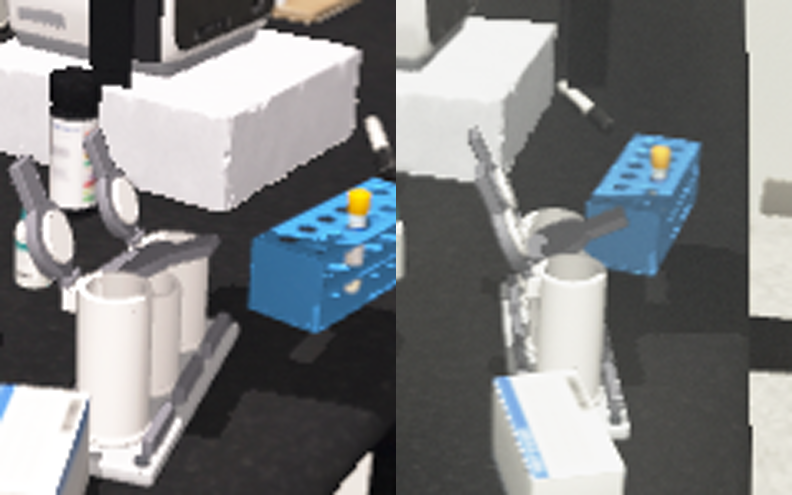

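Emit:
apply_moves(
  increments=[
    [0.53,5,-17,38,0],
    [0.53,10,-17,38,0],
    [0.53,15,-17,38,0],
    [0.53,20,-17,38,0],
    [0.53,20,-17,38,0],
    [0.53,20,-17,38,0],
    [0.53,18,-17,38,0],
    [0.53,0,0,0,0],
    [0.53,0,0,0,0],
  ],
)

```text
t: 6.95
eef_pos: [486.7, -204.8, 148.8]
tcp_rot: [-2.429, 1.57, 2.486]
ft_force: [-0.5, 0.5, -0.1]
opening: 0.47
```

Run:
```python
from h import *
import pickle
np.set_printoptions(precision=1,suppress=True)
print(pose()[0])
c=cam('wrist');pickle.dump(c,open('wrist4.pkl','wb'))
h=cv2.cvtColor(c['pixels'],cv2.COLOR_RGB2HSV);m=((h[...,0]>15)&(h[...,0]<32)&(h[...,1]>180)&(h[...,2]>120)).astype(np.uint8)
n,l,s,ce=cv2.connectedComponentsWithStats(m)
for i in range(1,n):
    if s[i,4]>40: print(s[i],ce[i],atz(c,ce[i],83))
print(proj(c,[[506,-200.5,86]]))
save(c,'w4.png',s=1.5)
```

```text
[ 486.7 -204.8  148.8]
[249 174  19  21 278] [257.7 184.5] [ 506.4 -200.5   83. ]
[[257.6 185.6]]
```

View pics/w4.png

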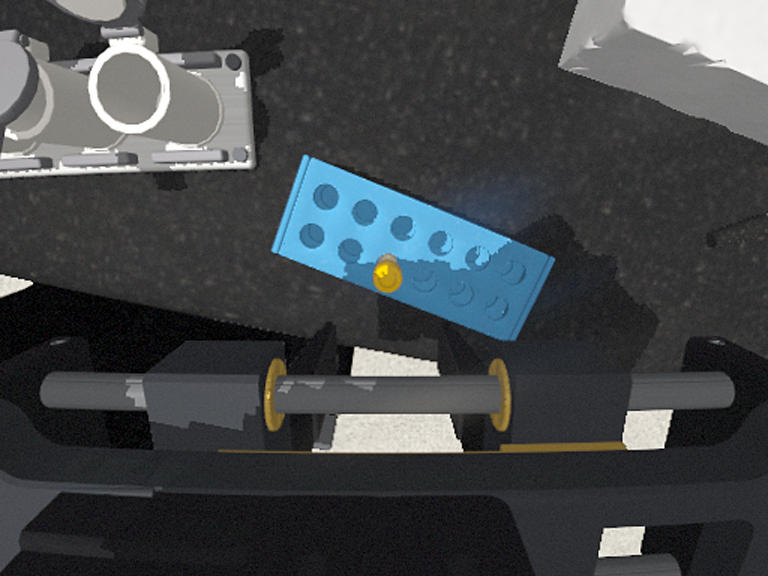

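Emit:
apply_moves(
  increments=[
    [0.53,0,20,0,0],
    [0.53,22,0,0,0],
    [0.53,22,0,0,0],
    [0.53,21,0,0,0],
    [0.53,0,0,0,0],
    [1,0,0,0,0],
    [1,0,0,0,0],
    [1,0,0,0,0],
    [1,0,0,0,0],
    [1,0,0,0,0],
  ],
)

```text
t: 8.0
eef_pos: [506.2, -200.1, 85.4]
tcp_rot: [0.805, 1.569, -0.561]
ft_force: [0.6, 0.1, 3.4]
opening: 0.166
```

Emit:
apply_moves(
  increments=[
    [1,-20,0,0,0],
    [1,-40,0,0,0],
    [1,-45,0,0,0],
    [1,-20,0,0,0],
    [1,0,0,0,0],
  ],
)

```text
t: 8.5
eef_pos: [506.8, -200.4, 212.8]
tcp_rot: [0.853, 1.565, -0.513]
ft_force: [0.5, -1.0, -0.5]
opening: 0.161
```

Run:
```python
from h import *
np.set_printoptions(precision=1,suppress=True)
print(pose()[0],status.state()['opening']*95,togo([551,81,215],(-.207,.978)))
```

```text
[ 506.8 -200.4  212.8] 15.335270340067797 (array([  -2.7,  100.5, -266.5]), np.float64(-0.21818926153378015))
```

Emit:
apply_moves(
  increments=[
    [1,-28,5,-20,0],
    [1,0,16,-41,0],
    [1,0,16,-41,0],
    [1,0,16,-41,0],
    [1,0,16,-41,0],
    [1,0,16,-41,0],
    [1,0,16,-41,0],
    [1,0,0,0,0],
    [1,0,0,0,0],
  ],
)

```text
t: 9.4
eef_pos: [550.3, 81.8, 236.5]
tcp_rot: [-1.621, 1.569, -2.985]
ft_force: [-0.6, 0.3, -0.8]
opening: 0.159
```

Run:
```python
from h import *
import pickle
np.set_printoptions(precision=1,suppress=True)
print(pose()[0],status.state()['opening']*95,togo([551.5,81,125],(-.207,.978)))
c=cam('scene');d=cam('side');
a=cv2.resize(c['pixels'][120:270,230:350],None,fx=3.3,fy=3.3,interpolation=2);b=cv2.resize(d['pixels'][120:270,230:350],None,fx=3.3,fy=3.3,interpolation=2)
cv2.imwrite('pics/o5.png',np.hstack([a,b])[:,:,::-1])
```

```text
[550.3  81.8 236.5] 15.137306444846098 (array([111.5,   1.3,   1.1]), np.float64(-0.09413373783081624))
```

View pics/o5.png

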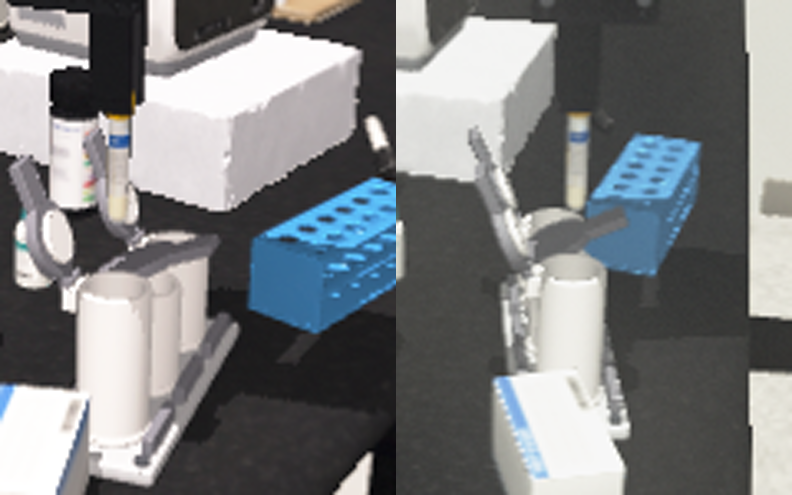

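Emit:
apply_moves(
  increments=[
    [1,30,1,1,0],
    [1,30,0,0,0],
    [1,30,0,0,0],
    [1,20,0,0,0],
    [1,0,0,0,0],
    [1,0,0,0,0],
  ],
)

```text
t: 10.1
eef_pos: [552.0, 79.4, 128.0]
tcp_rot: [-1.329, 1.57, -2.696]
ft_force: [-0.4, 0.2, 0.7]
opening: 0.163
```

Emit:
apply_moves(
  increments=[
    [0.53,0,0,0,0],
    [0.53,0,0,0,0],
    [0.53,0,0,0,0],
    [0.53,-20,0,0,0],
    [0.53,-45,0,0,0],
    [0.53,-45,0,0,0],
    [0.53,-20,33,0,0],
    [0.53,0,34,0,0],
    [0.53,0,0,0,0],
    [0.53,0,0,0,0],
  ],
)

```text
t: 11.1
eef_pos: [617.3, 94.1, 257.4]
tcp_rot: [-1.545, 1.57, -2.911]
ft_force: [0.4, -0.6, -0.5]
opening: 0.474
```

Run:
```python
from h import *
import pickle
np.set_printoptions(precision=1,suppress=True)
print(pose()[0],status.state()['opening']*95,togo([617.5,95.4,178.5],(-.207,.978)))
c=cam('scene');d=cam('wrist');
a=cv2.resize(c['pixels'][120:270,230:350],None,fx=3.3,fy=3.3,interpolation=2);b=cv2.resize(d['pixels'][200:384,170:350],(396,495),interpolation=2)
b=cv2.resize(d['pixels'][180:300,200:320],(396,495),interpolation=2)
cv2.imwrite('pics/o6.png',np.hstack([a,b])[:,:,::-1])
```

```text
[617.3  94.1 257.4] 45.00383355305552 (array([78.9,  0.5, -1.3]), np.float64(-0.19527802298762253))
```

View pics/o6.png

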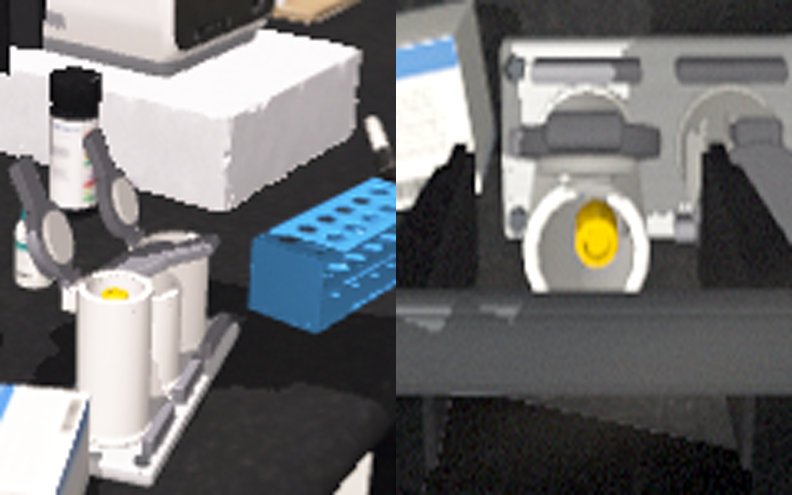

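The tube is in the bore, with its stopper below the rim. I'll regrip the tab and reverse the arc.

Emit:
apply_moves(
  increments=[
    [0.53,40,0.5,-1,0],
    [0.53,39,0,0,0],
    [0.53,0,0,0,0],
    [1,0,0,0,0],
    [1,0,0,0,0],
    [1,0,0,0,0],
    [1,0,0,0,0],
  ],
)

```text
t: 11.9
eef_pos: [618.3, 95.2, 180.3]
tcp_rot: [1.526, 1.568, 0.16]
ft_force: [0.3, 1.0, 3.7]
opening: 0.224
```

Emit:
apply_moves(
  increments=[
    [1,-3.7,-6.2,0,0],
    [1,-3,-6.5,0,0],
    [1,-2.4,-6.8,0,0],
    [1,-1.7,-7,0,0],
    [1,-1,-7.1,0,0],
    [1,-0.3,-7.2,0,0],
    [1,0.5,-7.2,0,0],
    [1,1.2,-7.1,0,0],
    [1,1.9,-7,0,0],
    [1,2.6,-6.7,0,0],
  ],
)

```text
t: 12.9
eef_pos: [550.4, 80.9, 185.2]
tcp_rot: [1.322, 1.569, -0.044]
ft_force: [4.5, 1.6, -0.0]
opening: 0.225
```

Emit:
apply_moves(
  increments=[
    [1,3.2,-6.4,0,0],
    [1,3.9,-6.1,0,0],
    [1,4.4,-5.7,0,0],
    [1,5,-5.2,0,0],
    [1,5.5,-4.7,0,0],
    [1,5.9,-4.1,0,0],
    [1,6.3,-3.5,0,0],
    [1,6.6,-2.8,0,0],
    [1,6.9,-2.2,0,0],
    [1,6,-1.5,0,0],
  ],
)

```text
t: 13.9
eef_pos: [508.1, 72.1, 130.5]
tcp_rot: [-1.422, 1.569, -2.788]
ft_force: [-0.1, -2.0, 5.3]
opening: 0.228
```

Emit:
apply_moves(
  increments=[
    [0.53,0,0,0,0],
    [0.53,0,0,0,0],
    [0.53,-30,0,0,0],
    [1,-5,12,0,0],
    [1,0,0,0,0],
    [1,0,0,0,0],
    [1,0,0,0,0],
    [1,20,0,0,0],
    [1,0,0,0,0],
  ],
)

```text
t: 14.8
eef_pos: [519.3, 74.8, 143.9]
tcp_rot: [-1.73, 1.567, -3.096]
ft_force: [-0.4, 0.2, -0.1]
opening: 0.032
```

Emit:
apply_moves(
  increments=[
    [1,4,0,0,0],
    [1,4,0,0,0],
    [1,2,0,0,0],
    [1,0,0,0,0],
  ],
)

```text
t: 15.2
eef_pos: [520.8, 74.9, 135.9]
tcp_rot: [-1.215, 1.571, -2.581]
ft_force: [0.3, -0.8, 0.3]
opening: 0.005
```

Emit:
apply_moves(
  increments=[
    [1,3,0,0,0],
    [1,2,0,0,0],
    [1,2,0,0,0],
    [1,0,0,0,0],
  ],
)

```text
t: 15.6
eef_pos: [520.8, 74.8, 130.2]
tcp_rot: [1.045, 1.57, -0.321]
ft_force: [-7.0, -1.7, 20.2]
opening: 0.002
```

Emit:
apply_moves(
  increments=[
    [1,1,0,0,0],
    [1,-30,0,0,0],
    [1,-10,0,33,0],
    [1,0,0,33,0],
    [1,15,0,0,0],
    [1,25,0,0,0],
    [1,10,0,0,0],
    [1,10,0,0,0],
    [1,0,0,0,0],
  ],
)

```text
t: 16.5
eef_pos: [534.0, 10.5, 107.1]
tcp_rot: [-1.831, 1.569, 3.087]
ft_force: [0.9, -0.9, -0.5]
opening: 0.004
```

Emit:
apply_moves(
  increments=[
    [1,3,0,0,0],
    [1,2,0,0,0],
    [1,2,0,0,0],
    [1,0,0,0,0],
  ],
)

```text
t: 16.9
eef_pos: [534.4, 10.3, 102.3]
tcp_rot: [1.139, 1.569, -0.227]
ft_force: [-5.5, -0.3, 17.0]
opening: 0.001
```

Emit:
apply_moves(
  increments=[
    [1,1,0,0,0],
    [1,-30,0,0,0],
    [0.53,-45,0,0,0],
    [0.53,-45,0,0,0],
    [0.53,-13,30,25,0],
    [0.53,0,35,25,0],
    [0.53,0,20,15,0],
    [0.53,0,0,0,0],
    [0.53,0,0,0,0],
  ],
)

```text
t: 17.8
eef_pos: [630.3, -36.0, 232.6]
tcp_rot: [-1.923, 1.57, 2.994]
ft_force: [-0.4, -0.6, -0.3]
opening: 0.46
```

Run:
```python
from h import *
import pickle
np.set_printoptions(precision=1,suppress=True)
print(pose()[0],status.state()['opening']*95,togo([635.6,-35.4,155],(-.207,.978)))
d=cam('wrist');c=cam('scene')
a=cv2.resize(c['pixels'][120:270,230:350],None,fx=3.3,fy=3.3,interpolation=2)
b=cv2.resize(d['pixels'][150:300,196:316],(396,495),interpolation=2)
cv2.imwrite('pics/o7.png',np.hstack([a,b])[:,:,::-1])
r=72;f=lambda t:np.array([-r*np.cos(t)+4*np.sin(t),r*np.sin(t)+4*np.cos(t)])
t=np.arange(1.95,0.04,-.1);P=np.array([f(a) for a in t]);D=np.diff(P,axis=0)
print(np.c_[-D[:,1],D[:,0]],P[-1])
print(proj(d,[[635.6,-35.4,149.4]]))
```

```text
[630.3 -36.  232.6] 43.70301884947876 (array([77.6,  5.4,  0.5]), np.float64(-0.22686526197048806))
[[-2.7 -6.7]
 [-2.  -6.9]
 [-1.3 -7.1]
 [-0.6 -7.2]
 [ 0.1 -7.2]
 [ 0.8 -7.2]
 [ 1.5 -7. ]
 [ 2.2 -6.9]
 [ 2.9 -6.6]
 [ 3.6 -6.3]
 [ 4.2 -5.9]
 [ 4.7 -5.4]
 [ 5.2 -4.9]
 [ 5.7 -4.4]
 [ 6.1 -3.8]
 [ 6.5 -3.2]
 [ 6.8 -2.5]
 [ 7.  -1.8]
 [ 7.1 -1.1]] [-71.7   7.6]
[[258.5 196.2]]
```

View pics/o7.png

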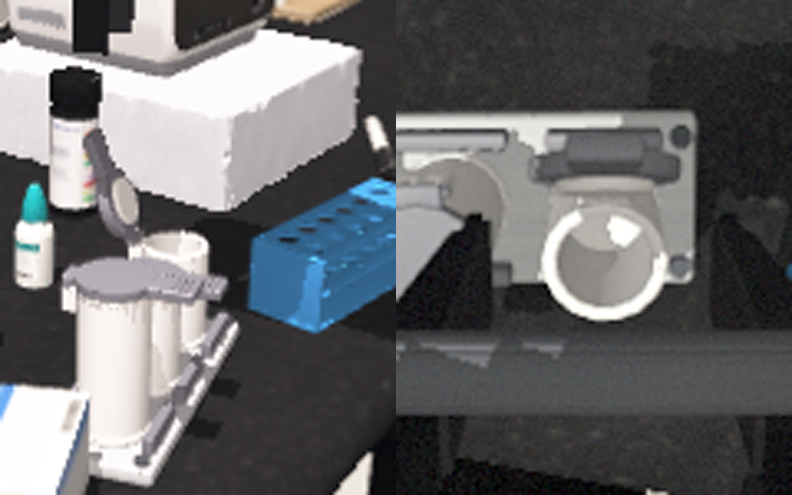

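Emit:
apply_moves(
  increments=[
    [0.53,39,5,0.5,0],
    [0.53,39,0,0,0],
    [0.53,0,0,0,0],
    [1,0,0,0,0],
    [1,0,0,0,0],
    [1,0,0,0,0],
    [1,0,0,0,0],
  ],
)

```text
t: 18.6
eef_pos: [636.3, -35.6, 156.6]
tcp_rot: [1.168, 1.568, -0.198]
ft_force: [0.9, -1.1, 5.5]
opening: 0.225
```

Emit:
apply_moves(
  increments=[
    [1,-2.7,-6.7,0,0],
    [1,-2,-6.9,0,0],
    [1,-1.3,-7.1,0,0],
    [1,-0.6,-7.2,0,0],
    [1,0.1,-7.2,0,0],
  ],
)

```text
t: 19.1
eef_pos: [601.6, -43.0, 162.5]
tcp_rot: [1.173, 1.568, -0.194]
ft_force: [4.0, -0.1, 5.9]
opening: 0.225
```

Emit:
apply_moves(
  increments=[
    [1,0.8,-7.2,0,0],
    [1,1.5,-7,0,0],
    [1,2.2,-6.9,0,0],
    [1,2.9,-6.6,0,0],
    [1,3.6,-6.3,0,0],
    [1,4.2,-5.9,0,0],
    [1,4.7,-5.4,0,0],
    [1,5.2,-4.9,0,0],
    [1,5.7,-4.4,0,0],
    [1,6.1,-3.8,0,0],
  ],
)

```text
t: 20.1
eef_pos: [542.8, -55.2, 125.0]
tcp_rot: [-1.127, 1.569, -2.492]
ft_force: [-3.8, -4.7, 7.5]
opening: 0.226
```

Emit:
apply_moves(
  increments=[
    [1,6.5,-3.2,0,0],
    [1,6.8,-2.5,0,0],
    [1,6,-1.8,0,0],
    [0.53,0,0,0,0],
    [0.53,0,0,0,0],
    [0.53,-30,0,0,0],
    [1,-5,12,0,0],
    [1,0,0,0,0],
    [1,0,0,0,0],
    [1,0,0,0,0],
  ],
)

```text
t: 21.1
eef_pos: [547.7, -53.5, 139.5]
tcp_rot: [-1.932, 1.569, 2.985]
ft_force: [-0.3, -0.3, -0.4]
opening: 0.191
```

Emit:
apply_moves(
  increments=[
    [1,0,0,0,0],
    [1,15,0,0,0],
    [1,10,0,0,0],
    [1,5,0,0,0],
    [1,3,0,0,0],
    [1,2,0,0,0],
    [1,2,0,0,0],
    [1,0,0,0,0],
  ],
)

```text
t: 21.9
eef_pos: [548.7, -53.7, 103.3]
tcp_rot: [0.936, 1.57, -0.43]
ft_force: [0.1, 0.3, -0.5]
opening: 0.005
```

Emit:
apply_moves(
  increments=[
    [1,1,0,0,0],
    [1,1,0,0,0],
    [1,1,0,0,0],
    [1,0,0,0,0],
  ],
)

```text
t: 22.3
eef_pos: [548.7, -53.8, 102.0]
tcp_rot: [0.985, 1.569, -0.381]
ft_force: [-7.6, -0.1, 21.7]
opening: 0.003
```

Emit:
apply_moves(
  increments=[
    [1,-20,0,0,0],
    [1,-45,0,0,0],
    [1,-45,0,0,0],
    [1,-30,-20,0,0],
    [1,-10,-30,0,0],
    [1,0,0,0,0],
    [1,0,0,0,0],
  ],
)

```text
t: 23.0
eef_pos: [499.7, -64.0, 250.7]
tcp_rot: [1.108, 1.569, -0.259]
ft_force: [0.6, -0.2, 1.0]
opening: 0.004
```

Run:
```python
from h import *
d=cam('scene');c=cam('wrist');s=cam('side')
print(status.state()['eef_pos'])
a=cv2.resize(d['pixels'][150:270,200:340],(400,343),interpolation=2);e=cv2.resize(s['pixels'][150:270,200:340],(400,343),interpolation=2)
b=cv2.resize(c['pixels'][0:230],(800,359)[0:2],interpolation=2)[:250]
cv2.imwrite('pics/o8.png',np.vstack([np.hstack([a,e]),b])[:,:,::-1])
```

```text
[500.13846119 -63.76191623 249.62594805]
```

View pics/o8.png

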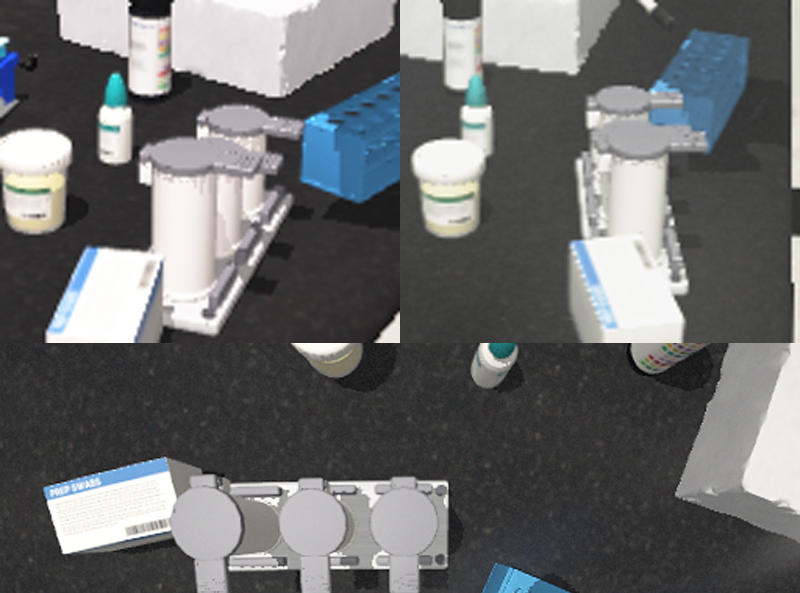

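All three caps lie flat and the bystanders have not moved. Handing in.

```bash
python3 -c "
from cell import env
print(env.job_done())"
```

```text
the job is handed in; nothing more can be done
None
```

I opened the tall canister's cap by its tab, dropped the sample tube inside, and closed that cap again by the tab. I then pressed all three caps shut from above: tall first, then can_b, then can_a. The job was handed in at about 23 s of the 64 s allowed.

**Caps:** each one met a firm stop at 17–22 N. Fingertip heights there were about 119 mm on the tall canister and 91 mm on both short ones, against expected cap tops of 120 and 92 mm. All three lie flat in the last pictures.

**Tube:** I saw the stopper below the rim of the tall canister before closing it. With the cap shut it can no longer be seen.

**Bystanders:** the cup, carton and dropper bottle look to be where they stood, judged by eye from the final pictures rather than measured. The arm was clear of everything when I handed in.

No check failed or disagreed.

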